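# Pack a handmade flower in its round box and close the lid

### The arm

A 6-joint arm with a two-finger parallel gripper is mounted at the origin on the work surface. World frame = base frame: x ahead of the robot, y to its left, z up, the work surface at z = 0. Lengths are in m, angles in rad, forces in N, time in s.
With the tool pointing down it reaches from about 0.3 to 0.775 m from the base axis. Payload 14.6 kg.
Tool frame: the origin (TCP) lies midway between the tips of the shut fingers; the grasp point (between the pads) lies 19 mm behind it (tcp_to_grasp is the distance from the TCP to the grasp point, in m); z points along the fingers, y is the line along which they close (so a half turn about z gives the same grasp; the last joint's range is limited). The gripper opens to 85 mm and grips with 20 to 120 N. Pads are 22 mm wide; open, the fingers measure 114 mm over their backs; the gripper's body (76 mm by 85 mm) begins 54 mm behind the grasp point. The pads swing forward as they close: fully open they stand 13 mm farther back than shut.
Start: joints at [1.12, 0.3, 1.521, -0, 1.321, -0.067], TCP at [0.206, 0.51, 0.231] pointing down, gripper open.
Joint ranges: [-3.03, 3.03], [-0.79, 2.21], [0.23, 2.52], [-1.04, 4.18], [0, 3.07], [-2.55, 2.55]. Speed limits (rad/s): [2.22, 2.22, 2.57, 3.14, 3.14, 3.14].

### API

Orientations are given as a unit quaternion [x, y, z, w].
In Python, from plant import * gives the robot as it stands.
- The arm moves only by the tool apply_moves, never from a script. Its argument "targets" is a list of rows, each a list of 3 entries, a list of its own where there are three numbers: the turn, a rotation vector about the tool's x, y, z in rad, then the shift along the tool's x, y, z in cm, then the gripper command: -1 is fully open, 1 is shut, values between are in proportion. In form: [[[rx, ry, rz], [dx, dy, dz], fingers], ...]. A call has 1 to 12 rows; each row shifts and turns the commanded pose from where the row before left it, along the tool's axes as they then stand; what a row does not reach is not made up. A row lasts 1/10 s, in which the tool goes at most 50 mm and 8.59 degrees, less where a joint would pass 70% of its speed; a pose out of reach is approached as far as the arm can. A call is refused whole if a number of a shift passes 5 or a number of a turn 0.15, either way. A call with a gripper value outside its range is refused whole. The fingers move at their own pace and stop on an object; "grip_force" is the grip in N (left out, the last holds). Time passes only in rows, so rows that do not move let the fingers close. It gives the time, the measured TCP pose, the force, the opening and the grip force at its end, in the units of the state.
- read_state(): the state, without advancing time (a new reading comes with each control period).
- capture(name): name is "scene" or "top"; returns a dict with "image" (420x560x3 uint8, blue, green, red), "depth" (420x560 float32, m along the optical axis (not along the pixel's ray), 0 where there is no reading), "mtx" (3x3 intrinsics, pixels), "R" (3x3) and "t" (3): a world point X has camera coordinates R X + t. Camera axes: x right, y down, z forward; pixel columns grow to the right and rows downward; lengths in m; the calibration is good to about 2 mm. A picture is of the moment at which its call begins.
- sign_off(): hands the job in; it is judged then, once.
The state is a dict: "time_s": time; "joint_pos": joint angles; "joint_vel": joint speeds; "tau": joint torques, N m; "position": TCP position; "orientation": TCP orientation; "contact_force": force on the tool from outside, world axes, zero at the start; "moment": the same for the moment, N m; "gripper_width": finger opening in m; "gripper_force": force on a finger pad.
Only numpy, scipy, OpenCV 4.12 (cv2) and the standard library are available. Lean on these libraries where they do the work, as an engineer would, in place of code of your own. Each camera call takes 0.05 s, during which the arm holds its last target. There are 200 camera calls.

### The job

Pack the finished flower that has the tall round bud: take it from the cardboard drying board and stand it upright on the floor of the round wooden box, in the middle between the four little stops, then close the box with the lid that fits, so that the lid sits down level on the rim all round. Set the flower and the lid down gently, do not drop them, keep the box upright on the table, and leave the two flat flowers and the smaller lid where they are.

Things in the scene. Friction and masses are not known exactly. Their poses are not given: they have to be found in the camera images.
- bud_flower: The flower to pack, cream, rigid, 52 mm across, 37 mm tall: a wooden backing disc 44 mm in diameter and 6 mm thick, six flat petals 6 to 12 mm above its underside, and in the middle an upright round bud 20 mm in diameter, from 12 to 37 mm, to grip it by. Stands on the drying board. Origin: centre of the underside; z up along the bud.
- box: Open round mid-brown wooden box, loose on the table: 114 mm outer, 104 mm inner diameter, 58 mm tall, floor 6 mm thick. Four pale stops, 6 mm high, stand on its floor at +x, -x, +y, -y, inner faces 27 mm from the axis, leaving the flower's disc 5 mm all round. Origin: centre of the underside; z up along the axis.
- box_rim (a point): Centre of the box's mouth, level with the top of the rim, 58 mm above the box's underside; z up along the box's axis.
- box_floor (a point): Centre of the inner floor of the box, 6 mm above its underside, the middle between the four stops; z up.
- lid: The lid that fits: mid-brown round plate 120 mm in diameter, 8 mm thick; under it a round step 8 mm deep, 96 mm wide (88 at the bottom) that enters the box's mouth with 4 mm to spare; on top a dark upright knob 22 mm in diameter. Lies knob up. Origin: centre of the step's underside; plate 8 to 16 mm, knob 16 to 42 mm above; z up. Seated: plate rests on the rim, origin 8 mm below the rim.
- small_lid: A lid of another box, too small for this one: same shape, same knob (22 mm diameter, top at 42 mm), but the plate is only 84 mm in diameter. To be left alone. Origin: centre of its underside; z up.
- flat_flower1: Flat five-petalled cream flower without bud, 54 mm across, 12 mm tall, on the drying board, to be left alone. Origin: centre of its underside; z up.
- flat_flower2: Another flat flower like flat_flower1, to be left alone.
- board: Flat perforated cardboard drying board, 270 mm by 150 mm (its x and y), 5 mm thick, fixed to the table; the three flowers stand on it in a row along its x, about 85 mm apart. Origin: centre of its underside.
There are look-alikes about, which are no part of the job. What is shaped like the bud_flower but pink is not meant.

How it is judged:
By the outcome, as a careful person would: the job done as asked, in the order asked, and still so for the second after the job is handed in, with the robot touching nothing.
It also fails if it takes over 64 s, if anything falls off the work surface, if the arm or the gripper's body presses on something with over 40 N, if the wrist force passes 120 N, or if a joint passes its speed limit or range.

## Working session

There is one attempt and no reset: what is moved stays moved. The work goes in short steps, Python scripts to look and compute and a tool call to move; the robot and the scene stay as the last step left them, time stands still between calls to the robot, and variables do not carry over. Pictures are saved under pics/ and viewed, at most 10 in all, crops included, and the job is handed in when it is done.

Besides the shell and the picture viewer there is one more tool, called after "Request:" in YAML: its name, and indented under it one key for each argument. apply_moves: Moves the arm, as the interface text tells. Its arguments: {"type":"object","properties":{"targets":{"type":"array"},"grip_force":{"type":"number"}},"required":["targets"]}

```bash
mkdir -p pics; python3 - <<'E'
from plant import *
import cv2,numpy as np
for n in("top","scene"):
    c=capture(n); cv2.imwrite(f"pics/{n}0.png",c["image"]); np.savez(f"{n}0.npz",**c)
s=read_state(); print(s["position"],s["orientation"],s["gripper_width"],s["time_s"])
E
```

```text
[0.20584636 0.509819   0.23078379] [ 1.90704818e-01  9.81647304e-01 -4.74902425e-04 -1.30416846e-04] 0.08537305018770144 0.1
```

View pics/top0.png

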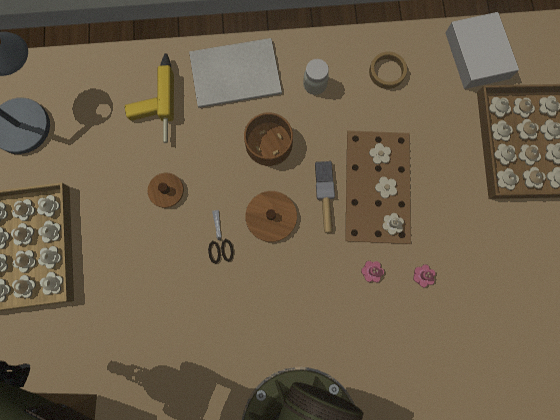

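View pics/scene0.png

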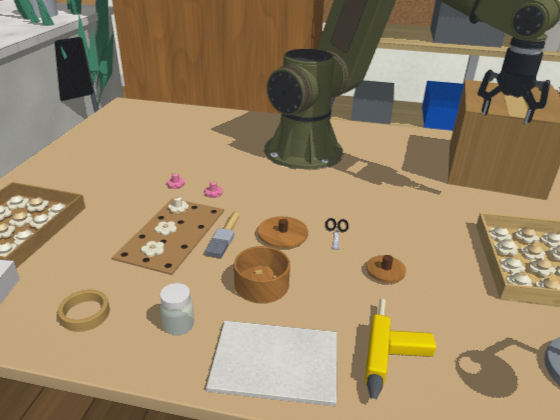

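The top view shows the box at (269,138), the fitting lid at (271,216) and the small lid at (165,190). The board's flowers are at (380,153), (386,187) and (394,224). In the scene view the flower nearest the robot, at (178,204), is the one with the bud, which is (394,224) in the top view. The pink look-alikes are off the board.

```bash
cat > h.py <<'E'
import numpy as np,cv2
def cloud(c):
    d=c["depth"];v,u=np.mgrid[:d.shape[0],:d.shape[1]];K=c["mtx"]
    P=np.stack([(u-K[0,2])*d/K[0,0],(v-K[1,2])*d/K[1,1],d],-1)
    return (P-c["t"])@c["R"]   # R^T (p - t)
def region(c,uv,r,z0,z1):
    W=cloud(c);v,u=np.mgrid[:W.shape[0],:W.shape[1]]
    m=(np.hypot(u-uv[0],v-uv[1])<r)&(W[...,2]>z0)&(W[...,2]<z1)&(c["depth"]>0)
    return W[m]
def circ(P):
    (x,y),r=cv2.minEnclosingCircle(P[:,:2].astype(np.float32)); return np.round([x,y,r,np.median(P[:,2]),len(P)],4)
E
python3 - <<'E'
from h import *
for n,L in(("top",dict(bud=(394,224,14,.03,.06),bud2=(394,224,14,.012,.03),box=(269,138,32,.05,.07),boxin=(269,138,20,.001,.02),lid=(271,216,32,.006,.025),knob=(271,216,20,.03,.06),f1=(386,187,14,.012,.03),f2=(380,153,14,.012,.03),small=(165,190,24,.006,.025),tbl=(220,290,12,-.02,.02))),("scene",dict(bud=(178,202,14,.03,.06),box=(263,272,35,.05,.07),lid=(283,233,32,.006,.025),knob=(283,226,14,.03,.06),tbl=(380,240,10,-.02,.02))):
    c=np.load(n+"0.npz")
    K=c["mtx"];print(n,K[0,0],-c["R"].T@c["t"])
    for k,(u,v,r,a,b) in L.items():
        P=region(c,(u,v),r,a,b)
        if len(P)>2: print(k,circ(P),P.mean(0).round(4),P[:,2].max().round(4))
W=cloud(np.load("top0.npz"));print(W[205:242:3,380:408:3,2].round(3))
E
```

```text
File "<stdin>", line 2
    for n,L in(("top",dict(bud=(394,224,14,.03,.06),bud2=(394,224,14,.012,.03),box=(269,138,32,.05,.07),boxin=(269,138,20,.001,.02),lid=(271,216,32,.006,.025),knob=(271,216,20,.03,.06),f1=(386,187,14,.012,.03),f2=(380,153,14,.012,.03),small=(165,190,24,.006,.025),tbl=(220,290,12,-.02,.02))),("scene",dict(bud=(178,202,14,.03,.06),box=(263,272,35,.05,.07),lid=(283,233,32,.006,.025),knob=(283,226,14,.03,.06),tbl=(380,240,10,-.02,.02))):
                                                                                                                                                                                                                                                                                                                                                                                                                                                    ^
SyntaxError: invalid syntax
```

```bash
python3 - <<'E'
from h import *
T=dict(bud=(394,224,14,.03,.06),bud2=(394,224,14,.012,.03),box=(269,138,32,.05,.07),boxin=(269,138,20,.001,.02),lid=(271,216,32,.006,.025),knob=(271,216,20,.03,.06),f1=(386,187,14,.012,.03),f2=(380,153,14,.012,.03),small=(165,190,24,.006,.025),tbl=(220,290,12,-.02,.02))
S=dict(bud=(178,202,14,.03,.06),box=(263,272,35,.05,.07),lid=(283,233,32,.006,.025),knob=(283,226,14,.03,.06),tbl=(380,240,10,-.02,.02))
for n,L in ("top",T),("scene",S):
    c=np.load(n+"0.npz")
    print(n,c["mtx"][0,0],-c["R"].T@c["t"])
    for k,(u,v,r,a,b) in L.items():
        P=region(c,(u,v),r,a,b)
        if len(P)>2: print(k,circ(P),P.mean(0).round(4),P[:,2].max().round(4))
E
```

```text
top 485.32233166432843 [0.25710051 0.01935585 1.11973181]
bud [ 4.258e-01 -2.498e-01  1.010e-02  4.020e-02  4.800e+01] [ 0.4255 -0.2483  0.0393] 0.0439
bud2 [ 4.263e-01 -2.497e-01  2.580e-02  1.610e-02  2.750e+02] [ 0.4265 -0.249   0.0163] 0.0289
box [6.49e-01 2.04e-02 5.83e-02 5.64e-02 3.84e+02] [0.6495 0.0207 0.0561] 0.0637
boxin [6.586e-01 1.930e-02 4.880e-02 5.700e-03 1.140e+03] [0.659  0.0197 0.0062] 0.0191
lid [4.675e-01 2.900e-02 6.000e-02 1.520e-02 1.982e+03] [0.4663 0.029  0.0151] 0.0243
knob [4.674e-01 2.900e-02 1.110e-02 4.100e-02 8.100e+01] [0.4665 0.0289 0.0406] 0.045
f1 [ 5.142e-01 -2.466e-01  2.540e-02  1.340e-02  1.110e+02] [ 0.5149 -0.2473  0.0138] 0.0196
f2 [ 5.975e-01 -2.435e-01  2.570e-02  1.350e-02  1.020e+02] [ 0.5979 -0.2415  0.0139] 0.02
small [5.495e-01 2.710e-01 4.280e-02 1.540e-02 8.930e+02] [0.5477 0.2708 0.0153] 0.0239
tbl [ 3.071e-01  1.571e-01  2.690e-02 -6.000e-04  4.370e+02] [ 0.307   0.1572 -0.0006] 0.0065
scene 483.97388558577705 [1.3930559  0.19355673 0.67698201]
bud [ 4.31e-01 -2.51e-01  9.80e-03  3.90e-02  4.90e+01] [ 0.4327 -0.25    0.038 ] 0.046
box [6.493e-01 1.990e-02 5.890e-02 5.670e-02 5.920e+02] [0.6528 0.0205 0.056 ] 0.0622
lid [5.057e-01 3.880e-02 9.790e-02 1.680e-02 1.188e+03] [0.479  0.0291 0.0166] 0.0249
knob [4.70e-01 2.83e-02 1.22e-02 4.16e-02 7.90e+01] [0.472  0.0282 0.0395] 0.0455
tbl [4.297e-01 2.560e-01 3.970e-02 1.200e-03 3.040e+02] [0.4296 0.2571 0.0011] 0.006
```

Request:
apply_moves:
  targets:
    - [[0,0,0.15],[0,0,0],-0.2]
    - [[0,0,0.15],[0,0,0],-0.2]
    - [[0,0,0.15],[0,0,0],-0.2]
    - [[0,0,0.15],[0,0,0],-0.2]
    - [[0,0,0.15],[0,0,0],-0.2]
    - [[0,0,0.15],[0,0,0],-0.2]
    - [[0,0,0.15],[0,0,0],-0.2]
    - [[0,0,0.15],[0,0,0],-0.2]
    - [[0,0,0.15],[0,0,0],-0.2]
    - [[0,0,0.15],[0,0,0],-0.2]
    - [[0,0,0.15],[0,0,0],-0.2]
    - [[0,0,0.14],[0,0,0],-0.2]
  grip_force: 30

```text
time_s: 1.3
position: [0.2059, 0.5099, 0.2309]
orientation: [0.887, 0.463, -0.0, 0.0]
contact_force: [-0.5, -0.3, -0.0]
gripper_width: 0.0517
gripper_force: 0.0
```

```bash
cat >> h.py <<'E'
from scipy.spatial.transform import Rotation as Ro
def go(s,x,y,z):
    R=Ro.from_quat(s["orientation"]);d=np.array([x,y,z])-s["position"]
    print("t",s["time_s"],"pos",s["position"].round(4),"shift cm",(R.inv().apply(d)*100).round(2),"yaw_y",np.degrees(np.arctan2(*R.as_matrix()[[1,0],1])).round(1),"tilt",np.degrees(np.arccos(-R.as_matrix()[2,2])).round(2),"w",round(s["gripper_width"],4),"F",np.round(s["contact_force"],1),round(s["gripper_force"],1))
E
python3 - <<'E'
from h import *; from plant import *
go(read_state(),.4260,-.25,.12)
E
```

```text
t 1.3 pos [0.2059 0.5099 0.2309] shift cm [-49.72  61.53  11.14] yaw_y -34.9 tilt 0.04 w 0.0517 F [-0.5 -0.3 -0. ] 0.0
```

Request:
apply_moves:
  targets:
    - [[0,0,0],[-2.5,3.1,0],-0.2]
    - [[0,0,0],[-2.5,3.1,0],-0.2]
    - [[0,0,0],[-2.5,3.1,0],-0.2]
    - [[0,0,0],[-2.5,3.1,0],-0.2]
    - [[0,0,0],[-2.5,3.1,0],-0.2]
    - [[0,0,0],[-2.5,3.1,0],-0.2]
    - [[0,0,0],[-2.5,3.1,0],-0.2]
    - [[0,0,0],[-2.5,3.1,0],-0.2]
    - [[0,0,0],[-2.5,3.1,0],-0.2]
    - [[0,0,0],[-2.5,3.1,0],-0.2]
    - [[0,0,0],[-2.5,3.1,0],-0.2]
    - [[0,0,0],[-2.5,3.1,0],-0.2]

```text
time_s: 2.5
position: [0.3422, 0.0503, 0.2313]
orientation: [0.885, 0.465, 0.0, 0.0]
contact_force: [-0.4, 0.7, -0.4]
gripper_width: 0.051
gripper_force: 0.0
```

Request:
apply_moves:
  targets:
    - [[0,0,0],[-2.5,3.1,1],-0.2]
    - [[0,0,0],[-2.5,3.1,1],-0.2]
    - [[0,0,0],[-2.5,3.1,1],-0.2]
    - [[0,0,0],[-2.5,3.1,1],-0.2]
    - [[0,0,0],[-2.5,3.1,1],-0.2]
    - [[0,0,0],[-2.5,3.1,1],-0.2]
    - [[0,0,0],[-2.5,3.1,1],-0.2]
    - [[0,0,0],[-2,2.4,1],-0.2]
    - [[0,0,0],[0,0,2],-0.2]
    - [[0,0,0],[0,0,0],-0.2]
    - [[0,0,0],[0,0,0],-0.2]

```text
time_s: 3.6
position: [0.4299, -0.245, 0.1314]
orientation: [0.885, 0.465, -0.0, -0.0]
contact_force: [-0.1, 0.5, 0.8]
gripper_width: 0.051
gripper_force: 0.0
```

```bash
python3 - <<'E'
from h import *; from plant import *
go(read_state(),.4260,-.25,.020)
E
```

```text
t 3.6 pos [ 0.4299 -0.245   0.1314] shift cm [-0.63 -0.03 11.14] yaw_y -34.5 tilt 0.05 w 0.051 F [-0.1  0.5  0.8] 0.0
```

Request:
apply_moves:
  targets:
    - [[0,0,0],[-0.6,0,2],-0.2]
    - [[0,0,0],[0,0,3],-0.2]
    - [[0,0,0],[0,0,3],-0.2]
    - [[0,0,0],[0,0,1.5],-0.2]
    - [[0,0,0],[0,0,1],-0.2]
    - [[0,0,0],[0,0,0.6],-0.2]
    - [[0,0,0],[0,0,0],-0.2]
    - [[0,0,0],[0,0,0],0.2]
    - [[0,0,0],[0,0,0],0.4]
    - [[0,0,0],[0,0,0],0.6]
    - [[0,0,0],[0,0,0],0.8]
    - [[0,0,0],[0,0,0],0.8]

```text
time_s: 4.8
position: [0.427, -0.2505, 0.0211]
orientation: [0.885, 0.465, 0.0, 0.0]
contact_force: [-1.5, 2.4, 5.9]
gripper_width: 0.0185
gripper_force: 29.2
```

```bash
python3 - <<'E'
from h import *; from plant import *
go(read_state(),.4260,-.25,.020)
c=capture("scene");i=c["image"][120:280,90:290];cv2.imwrite("pics/g1.png",cv2.resize(i,None,fx=3.5,fy=3.5,interpolation=2))
E
```

```text
t 4.8 pos [ 0.427  -0.2505  0.0211] shift cm [-0.02 -0.12  0.11] yaw_y -34.6 tilt 0.07 w 0.0185 F [-1.5  2.4  5.9] 29.2
```

View pics/g1.png

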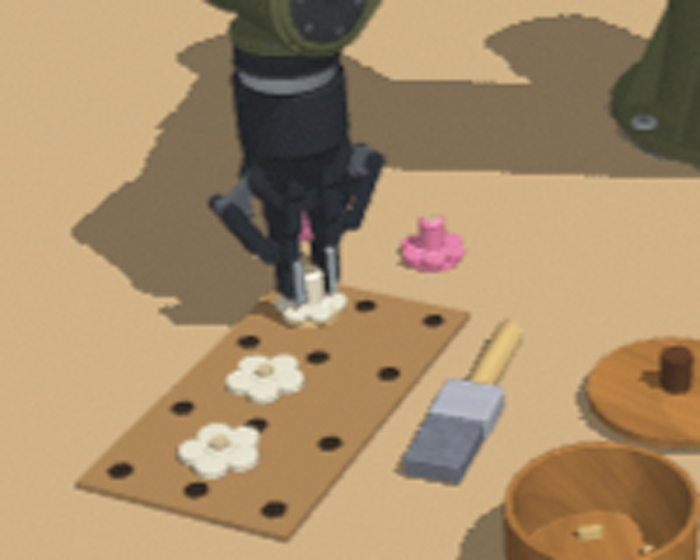

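The flower's bud is held between the pads at (310,285) in the crop, and the petals are still on the board. Next I lift it.

Request:
apply_moves:
  targets:
    - [[0,0,0],[0,0,-0.5],0.8]
    - [[0,0,0],[0,0,-1],0.8]
    - [[0,0,0],[0,0,-2],0.8]
    - [[0,0,0],[0,0,-3],0.8]
    - [[0,0,0],[0,0,-3],0.8]
    - [[0,0,0],[0,0,-3],0.8]
    - [[0,0,0],[0,0,0],0.8]
    - [[0,0,0],[0,0,0],0.8]

```text
time_s: 5.65
position: [0.4268, -0.2504, 0.146]
orientation: [0.885, 0.465, 0.0, 0.001]
contact_force: [-0.3, 0.3, -1.0]
gripper_width: 0.019
gripper_force: 29.5
```

```bash
python3 - <<'E'
from h import *; from plant import *
s=read_state();go(s,.649,.020,.146)
c=capture("scene")
p=c["R"]@(s["position"]+[0,0,-.01])+c["t"];p=c["mtx"]@p;u,v=(p[:2]/p[2]).astype(int);print(u,v)
i=c["image"][v-60:v+40,u-70:u+70];cv2.imwrite("pics/g2.png",cv2.resize(i,None,fx=5,fy=5,interpolation=2))
P=region(c,(u,v),40,.09,.2);W=cloud(c)
# cream pixels
im=c["image"].astype(int);vv,uu=np.mgrid[:420,:560]
m=(np.hypot(uu-u,vv-v)<35)&(im.min(-1)>120)&(im.max(-1)-im.min(-1)<70)&(W[...,2]>.08)&(W[...,2]<.19)&(c["depth"]>0)
Q=W[m];print(len(Q),Q.min(0),Q.max(0),np.percentile(Q[:,2],[2,10,50,90,98]).round(4))
q=Q[Q[:,2]<.139];print(circ(q),"tcp",s["position"])
E
```

```text
t 5.65 pos [ 0.4268 -0.2504  0.146 ] shift cm [3.487e+01 2.970e+00 1.000e-02] yaw_y -34.5 tilt 0.08 w 0.019 F [-0.3  0.3 -1. ] 29.5
173 163
210 [ 0.40996522 -0.27364712  0.13605638] [ 0.45223092 -0.2263831   0.18167058] [0.1374 0.1401 0.1442 0.1674 0.1785]
[ 0.4296 -0.2476  0.0225  0.1376 12.    ] tcp [ 0.42675936 -0.25035143  0.14601841]
```

View pics/g2.png

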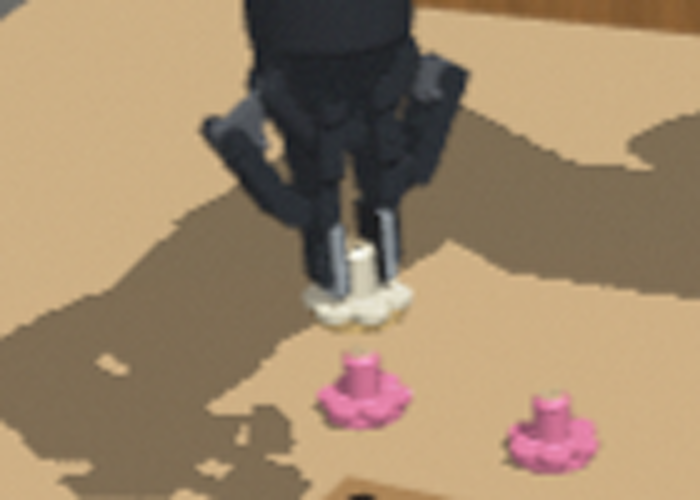

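The flower hangs upright in the grip, with the bud at (360,265) and the petals level. Next I move over the box.

Request:
apply_moves:
  targets:
    - [[0,0,0],[2,0.2,0],0.8]
    - [[0,0,0],[4,0.3,0],0.8]
    - [[0,0,0],[4,0.4,0],0.8]
    - [[0,0,0],[4,0.3,0],0.8]
    - [[0,0,0],[4,0.4,0],0.8]
    - [[0,0,0],[4,0.3,0],0.8]
    - [[0,0,0],[4,0.4,0],0.8]
    - [[0,0,0],[4,0.3,0],0.8]
    - [[0,0,0],[3,0.3,0],0.8]
    - [[0,0,0],[1.9,0.1,0],0.8]
    - [[0,0,0],[0,0,0],0.8]
    - [[0,0,0],[0,0,0],0.8]

```text
time_s: 6.9
position: [0.6487, 0.02, 0.1439]
orientation: [0.885, 0.465, -0.001, -0.0]
contact_force: [0.7, 0.3, -0.4]
gripper_width: 0.0187
gripper_force: 29.5
```

```bash
python3 - <<'E'
from h import *; from plant import *
s=read_state();go(s,.6485,.020,.06)
c=capture("scene");W=cloud(c);im=c["image"].astype(int);vv,uu=np.mgrid[:420,:560]
p=c["R"]@(s["position"]+[0,0,-.01])+c["t"];p=c["mtx"]@p;u,v=(p[:2]/p[2]).astype(int);print(u,v)
m=(np.hypot(uu-u,vv-v)<35)&(im.min(-1)>110)&(im.max(-1)-im.min(-1)<80)&(W[...,2]>.1)&(W[...,2]<.2)&(c["depth"]>0)
Q=W[m];print(len(Q),Q.min(0),Q.max(0))
P=region(c,(263,272),40,.05,.066);print("box",circ(P))
# rim fit from top 0 and scene: circle LSQ on outer/inner rim points
from scipy.optimize import least_squares
for cc,uv in((np.load("top0.npz"),(269,138)),(np.load("scene0.npz"),(263,268))):
    P=region(cc,uv,40,.052,.064);f=least_squares(lambda a:np.hypot(P[:,0]-a[0],P[:,1]-a[1])-.0545,[.649,.02],loss="soft_l1",f_scale=.002);print(f.x.round(4),len(P))
i=c["image"][v-50:v+90,u-90:u+90];cv2.imwrite("pics/g3.png",cv2.resize(i,None,fx=4,fy=4,interpolation=2))
E
```

```text
t 6.9 pos [0.6487 0.02   0.1439] shift cm [-0.   -0.    8.39] yaw_y -34.5 tilt 0.13 w 0.0187 F [ 0.7  0.3 -0.4] 29.5
261 232
337 [ 0.63253651 -0.01350949  0.12997626] [0.67535118 0.04477185 0.19402908]
box [6.49e-01 2.01e-02 5.92e-02 5.67e-02 5.91e+02]
[0.6478 0.0209] 353
[0.6507 0.0197] 511
```

View pics/g3.png

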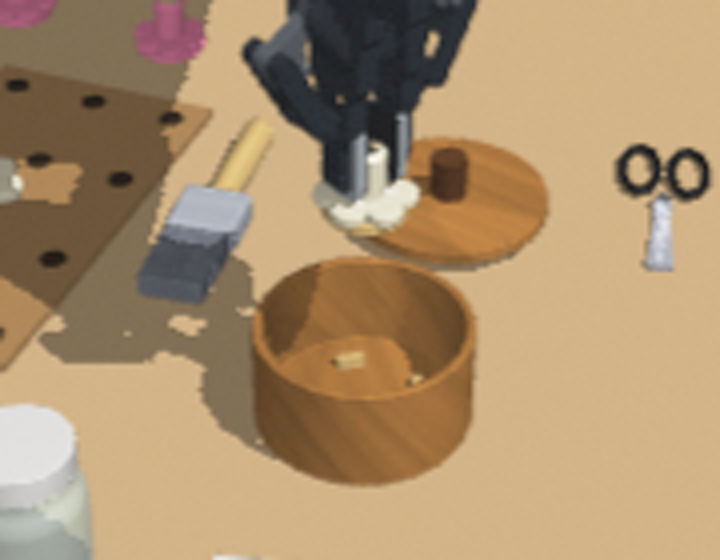

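The flower is above the box at (365,205) and the box mouth centre is at about (363,325), so they line up. Next I lower it.

Request:
apply_moves:
  targets:
    - [[0,0,0],[0,0,2],0.8]
    - [[0,0,0],[0,0,2],0.8]
    - [[0,0,0],[0,0,2],0.8]
    - [[0,0,0],[0,0,2],0.8]
    - [[0,0,0],[0,0,1.5],0.8]
    - [[0,0,0],[0,0,1],0.8]
    - [[0,0,0],[0,0,0.7],0.8]
    - [[0,0,0],[0,0,0.3],0.8]
    - [[0,0,0],[0,0,0.2],0.8]
    - [[0,0,0],[0,0,0],0.8]
    - [[0,0,0],[0,0,0],0.8]

```text
time_s: 8.05
position: [0.6496, 0.0202, 0.0288]
orientation: [0.885, 0.465, 0.0, 0.0]
contact_force: [0.0, 0.2, -0.1]
gripper_width: 0.0188
gripper_force: 29.5
```

Request:
apply_moves:
  targets:
    - [[0,0,0],[0,0,0.1],0.8]
    - [[0,0,0],[0,0,0.1],0.8]
    - [[0,0,0],[0,0,0.05],0.8]
    - [[0,0,0],[0,0,0],0.8]
    - [[0,0,0],[0,0,0],0.8]

```text
time_s: 8.55
position: [0.6494, 0.0201, 0.0258]
orientation: [0.885, 0.465, 0.0, -0.0]
contact_force: [0.6, -0.7, -0.3]
gripper_width: 0.0185
gripper_force: 29.5
```

Request:
apply_moves:
  targets:
    - [[0,0,0],[0,0,0.1],0.8]
    - [[0,0,0],[0,0,0.1],0.8]
    - [[0,0,0],[0,0,0.05],0.8]
    - [[0,0,0],[0,0,0],0.8]
    - [[0,0,0],[0,0,0],0.8]

```text
time_s: 9.05
position: [0.6494, 0.0201, 0.0233]
orientation: [0.885, 0.465, 0.0, 0.0]
contact_force: [-0.1, -0.2, -1.4]
gripper_width: 0.0188
gripper_force: 29.5
```

Request:
apply_moves:
  targets:
    - [[0,0,0],[0,0,0.05],0.8]
    - [[0,0,0],[0,0,0.05],0.8]
    - [[0,0,0],[0,0,0],0.8]
    - [[0,0,0],[0,0,0],0.8]

```text
time_s: 9.45
position: [0.6493, 0.0201, 0.0223]
orientation: [0.885, 0.465, -0.0, -0.0]
contact_force: [-0.1, -0.6, -1.4]
gripper_width: 0.0186
gripper_force: 29.5
```

Request:
apply_moves:
  targets:
    - [[0,0,0],[0,0,0.05],0.8]
    - [[0,0,0],[0,0,0],0.8]
    - [[0,0,0],[0,0,0],0.8]

```text
time_s: 9.75
position: [0.6494, 0.0201, 0.0221]
orientation: [0.885, 0.465, 0.0, 0.0]
contact_force: [-3.5, 0.1, 5.9]
gripper_width: 0.0188
gripper_force: 30.0
```

Request:
apply_moves:
  targets:
    - [[0,0,0],[0,0,0.05],0.8]
    - [[0,0,0],[0,0,0],0.8]
    - [[0,0,0],[0,0,0],0.8]

```text
time_s: 10.05
position: [0.6495, 0.0201, 0.0222]
orientation: [0.885, 0.465, 0.0, 0.0]
contact_force: [-6.3, -0.1, 10.5]
gripper_width: 0.0189
gripper_force: 30.5
```

Contact came at the expected height, so I open slowly to about 42 mm and rise.

Request:
apply_moves:
  targets:
    - [[0,0,0],[0,0,-0.05],0.5]
    - [[0,0,0],[0,0,0],0.4]
    - [[0,0,0],[0,0,0],0.2]
    - [[0,0,0],[0,0,0],0.05]
    - [[0,0,0],[0,0,0],0.05]
    - [[0,0,0],[0,0,-0.5],0.05]
    - [[0,0,0],[0,0,-1],0.05]
    - [[0,0,0],[0,0,-2],0.05]
    - [[0,0,0],[0,0,-3],0.05]
    - [[0,0,0],[0,0,-4],0.05]
    - [[0,0,0],[0,0,-3],0.05]
    - [[0,0,0],[0,0,0],0.05]

```text
time_s: 11.25
position: [0.6511, 0.0201, 0.1629]
orientation: [0.885, 0.465, 0.004, 0.002]
contact_force: [0.4, -0.7, 0.4]
gripper_width: 0.0405
gripper_force: 0.0
```

```bash
python3 - <<'E'
from h import *; from plant import *
go(read_state(),.4675,.029,.155)
E
```

```text
t 11.25 pos [0.6511 0.0201 0.1629] shift cm [ -9.68 -15.63   0.63] yaw_y -34.5 tilt 0.49 w 0.0405 F [ 0.4 -0.7  0.4] 0.0
```

Request:
apply_moves:
  targets:
    - [[0,0,0],[-1,-1.6,0],0.05]
    - [[0,0,0],[-2,-3.2,0],0.05]
    - [[0,0,0],[-2,-3.2,0],-0.2]
    - [[0,0,0],[-2,-3.2,0],-0.2]
    - [[0,0,0],[-1.7,-3,0],-0.2]
    - [[0,0,0],[-1,-1.4,0],-0.2]
    - [[0,0,0],[0,0,0],-0.2]
    - [[0,0,0],[0,0,0],-0.2]

```text
time_s: 12.05
position: [0.4664, 0.0287, 0.1572]
orientation: [0.885, 0.465, 0.0, 0.0]
contact_force: [-0.8, -0.1, 0.1]
gripper_width: 0.0513
gripper_force: 0.0
```

```bash
python3 - <<'E'
from h import *; from plant import *
go(read_state(),.4675,.029,.0)
a,c=capture("top"),capture("scene")
i=np.hstack([cv2.resize(a["image"][105:170,235:303],(400,382),interpolation=2),cv2.resize(c["image"][225:305,220:304],(400,382),interpolation=2)])
cv2.imwrite("pics/b1.png",i)
P=region(a,(269,138),25,.03,.05);print("bud",len(P),circ(P) if len(P) else 0)
P=region(a,(269,138),40,.052,.064);print("rim top",circ(P));
P=region(c,(263,268),40,.052,.064);print("rim scene",circ(P))
E
```

```text
t 12.05 pos [0.4664 0.0287 0.1572] shift cm [ 0.08  0.06 15.72] yaw_y -34.6 tilt 0.06 w 0.0513 F [-0.8 -0.1  0.1] 0.0
bud 215 [6.467e-01 2.070e-02 5.620e-02 4.090e-02 2.150e+02]
rim top [6.496e-01 2.030e-02 5.740e-02 5.640e-02 2.240e+02]
rim scene [6.504e-01 2.000e-02 5.860e-02 5.740e-02 5.090e+02]
```

View pics/b1.png

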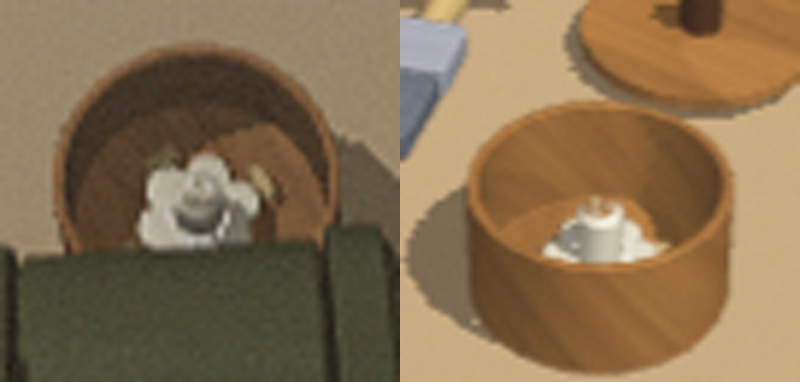

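The flower stands upright on the floor of the box, between the stops visible at (165,158) and (262,182). Next I grip the lid's knob.

Request:
apply_moves:
  targets:
    - [[0,0,0],[0.1,0,3],-0.2]
    - [[0,0,0],[0,0,3],-0.2]
    - [[0,0,0],[0,0,3],-0.2]
    - [[0,0,0],[0,0,2.5],-0.2]
    - [[0,0,0],[0,0,1.5],-0.2]
    - [[0,0,0],[0,0,0.7],-0.2]
    - [[0,0,0],[0,0,0],-0.2]
    - [[0,0,0],[0,0,0],0.2]
    - [[0,0,0],[0,0,0],0.4]
    - [[0,0,0],[0,0,0],0.6]
    - [[0,0,0],[0,0,0],0.8]
    - [[0,0,0],[0,0,0],0.8]
  grip_force: 60

```text
time_s: 13.35
position: [0.4671, 0.0295, 0.0209]
orientation: [0.885, 0.465, 0.001, 0.001]
contact_force: [-0.4, 1.3, 6.5]
gripper_width: 0.0199
gripper_force: 58.4
```

Request:
apply_moves:
  targets:
    - [[0,0,0],[0,0,0],0.8]
    - [[0,0,0],[0,0,-0.3],0.8]
    - [[0,0,0],[0,0,-1],0.8]
    - [[0,0,0],[0,0,-2],0.8]
    - [[0,0,0],[0,0,-3],0.8]
    - [[0,0,0],[0,0,-3],0.8]
    - [[0,0,0],[0,0,-3],0.8]
    - [[0,0,0],[0,0,-1],0.8]
    - [[0,0,0],[0,0,0],0.8]
    - [[0,0,0],[0,0,0],0.8]

```text
time_s: 14.35
position: [0.4658, 0.0295, 0.1518]
orientation: [0.885, 0.465, -0.001, -0.0]
contact_force: [0.0, -0.9, -2.5]
gripper_width: 0.0199
gripper_force: 58.8
```

```bash
python3 - <<'E'
from h import *; from plant import *
s=read_state();go(s,.649,.0202,.155)
c=capture("scene");p=c["R"]@(s["position"]+[0,0,-.01])+c["t"];p=c["mtx"]@p;u,v=(p[:2]/p[2]).astype(int);print(u,v)
i=c["image"][v-60:v+40,u-70:u+70];cv2.imwrite("pics/l1.png",cv2.resize(i,None,fx=5,fy=5,interpolation=2))
a=capture("top")
P=cloud(a);P=P[(np.hypot(P[...,0]-s["position"][0],P[...,1]-s["position"][1])<.09)&(P[...,2]>.1)&(P[...,2]<.17)];print("lid top",circ(P))
P=region(c,(u,v),60,.1,.15);print("lid scene",circ(P))
P=region(a,(269,138),40,.052,.064);print("rim top",circ(P),P.min(0),P.max(0))
P=cloud(a);P=P[(np.hypot(P[...,0]-.649,P[...,1]-.02)<.03)&(P[...,2]>.03)&(P[...,2]<.055)];print("bud",circ(P))
E
```

```text
t 14.35 pos [0.4658 0.0295 0.1518] shift cm [ 9.62 15.61 -0.35] yaw_y -34.6 tilt 0.08 w 0.0199 F [ 0.  -0.9 -2.5] 58.8
285 183
lid top [ 0.4916  0.0317  0.0502  0.1461 15.    ]
lid scene [2.945e-01 2.810e-02 2.329e-01 1.473e-01 1.066e+03]
rim top [6.49e-01 2.10e-02 5.72e-02 5.67e-02 2.35e+02] [ 0.61374457 -0.03516451  0.05202707] [0.70538289 0.07692995 0.06259691]
bud [6.476e-01 2.110e-02 1.050e-02 3.920e-02 5.400e+01]
```

View pics/l1.png

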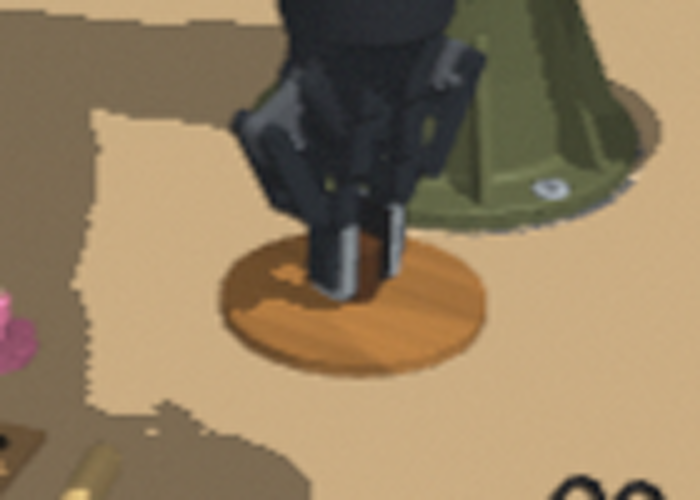

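The lid is held by its knob and hangs level, with its centre at about (353,300) in the crop. Next I carry it over the box.

Request:
apply_moves:
  targets:
    - [[0,0,0],[0.8,1.3,0],0.8]
    - [[0,0,0],[1.5,2.5,0],0.8]
    - [[0,0,0],[1.8,3,0],0.8]
    - [[0,0,0],[1.8,3,0],0.8]
    - [[0,0,0],[1.8,2.8,0],0.8]
    - [[0,0,0],[1.2,2,0],0.8]
    - [[0,0,0],[0.7,1,0],0.8]
    - [[0,0,0],[0,0,0],0.8]
    - [[0,0,0],[0,0,2],0.8]
    - [[0,0,0],[0,0,2],0.8]
    - [[0,0,0],[0,0,0],0.8]
    - [[0,0,0],[0,0,0],0.8]

```text
time_s: 15.65
position: [0.6489, 0.0202, 0.1128]
orientation: [0.885, 0.465, -0.0, -0.0]
contact_force: [-0.0, -0.8, -1.5]
gripper_width: 0.0199
gripper_force: 59.0
```

```bash
python3 - <<'E'
from h import *; from plant import *
s=read_state();go(s,.649,.0202,.0709)
c=capture("scene");W=cloud(c);z=s["position"][2]-.005
m=(np.abs(W[...,2]-z)<.006)&(np.hypot(W[...,0]-.65,W[...,1]-.02)<.075);P=W[m]
print("lid scene",circ(P),P[:,:2].min(0),P[:,:2].max(0));A=np.c_[P[:,:2],np.ones(len(P))];print("slope",np.linalg.lstsq(A,P[:,2],rcond=None)[0])
P=region(c,(263,268),45,.052,.064);print("rim scene",circ(P),P[:,:2].min(0),P[:,:2].max(0))
v,u=np.where(m);i=c["image"][170:310,180:350];cv2.imwrite("pics/l2.png",cv2.resize(i,None,fx=4,fy=4,interpolation=2))
E
```

```text
t 15.65 pos [0.6489 0.0202 0.1128] shift cm [0.01 0.01 4.19] yaw_y -34.5 tilt 0.06 w 0.0199 F [-0.  -0.8 -1.5] 59.0
lid scene [6.490e-01 1.780e-02 6.160e-02 1.083e-01 1.508e+03] [ 0.59258579 -0.04032825] [0.7102791  0.07911243]
slope [-0.01846663 -0.0024792   0.12042855]
rim scene [6.521e-01 2.040e-02 5.760e-02 5.750e-02 3.100e+02] [ 0.61877925 -0.03704009] [0.70739394 0.07628822]
```

View pics/l2.png

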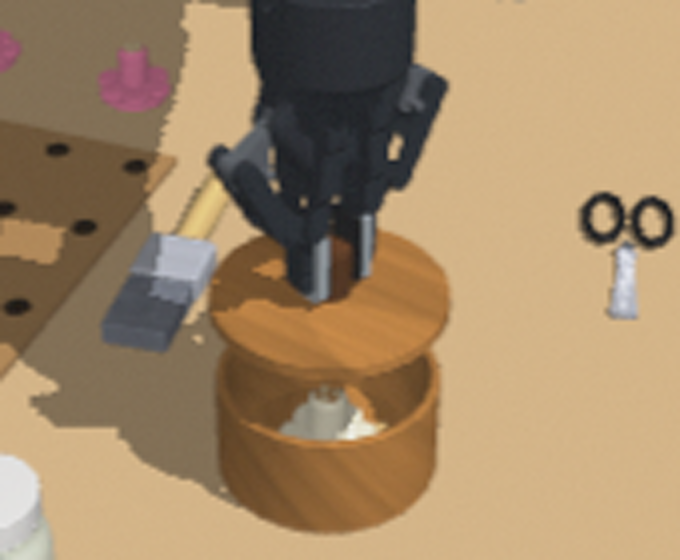

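The lid is centred over the box: lid centre at px 330 and box at px 328, and the depth extents agree within 1 mm. Next I lower it.

Request:
apply_moves:
  targets:
    - [[0,0,0],[0,0,1],0.8]
    - [[0,0,0],[0,0,1],0.8]
    - [[0,0,0],[0,0,0.7],0.8]
    - [[0,0,0],[0,0,0.5],0.8]
    - [[0,0,0],[0,0,0.3],0.8]
    - [[0,0,0],[0,0,0.2],0.8]
    - [[0,0,0],[0,0,0.1],0.8]
    - [[0,0,0],[0,0,0.1],0.8]
    - [[0,0,0],[0,0,0],0.8]
    - [[0,0,0],[0,0,0],0.8]

```text
time_s: 16.7
position: [0.6494, 0.0201, 0.074]
orientation: [0.885, 0.465, 0.0, 0.0]
contact_force: [-0.6, 0.9, -2.9]
gripper_width: 0.0199
gripper_force: 59.0
```

Request:
apply_moves:
  targets:
    - [[0,0,0],[0,0,0.1],0.8]
    - [[0,0,0],[0,0,0.05],0.8]
    - [[0,0,0],[0,0,0.05],0.8]
    - [[0,0,0],[0,0,0],0.8]
    - [[0,0,0],[0,0,0],0.8]

```text
time_s: 17.2
position: [0.6494, 0.0201, 0.0718]
orientation: [0.885, 0.465, 0.0, 0.0]
contact_force: [0.6, 0.7, -3.3]
gripper_width: 0.0197
gripper_force: 59.0
```

Request:
apply_moves:
  targets:
    - [[0,0,0],[0,0,0.05],0.8]
    - [[0,0,0],[0,0,0.05],0.8]
    - [[0,0,0],[0,0,0],0.8]
    - [[0,0,0],[0,0,0],0.8]

```text
time_s: 17.6
position: [0.6494, 0.0201, 0.071]
orientation: [0.885, 0.465, 0.0, 0.0]
contact_force: [-1.3, 0.0, 0.6]
gripper_width: 0.0201
gripper_force: 59.4
```

Request:
apply_moves:
  targets:
    - [[0,0,0],[0,0,0.05],0.8]
    - [[0,0,0],[0,0,0],0.8]
    - [[0,0,0],[0,0,0],0.8]

```text
time_s: 17.9
position: [0.6494, 0.0201, 0.071]
orientation: [0.885, 0.465, 0.0, 0.0]
contact_force: [-4.2, -0.4, 4.9]
gripper_width: 0.02
gripper_force: 59.8
```

The lid seated at z = 0.071, as predicted. I release it and retreat.

Request:
apply_moves:
  targets:
    - [[0,0,0],[0,0,-0.03],0.55]
    - [[0,0,0],[0,0,0],0.4]
    - [[0,0,0],[0,0,0],0.2]
    - [[0,0,0],[0,0,0],0]
    - [[0,0,0],[0,0,0],-0.1]
    - [[0,0,0],[0,0,0],-0.1]
    - [[0,0,0],[0,0,-0.5],-0.1]
    - [[0,0,0],[0,0,-1.5],-0.1]
    - [[0,0,0],[0,0,-3],-0.1]
    - [[0,0,0],[0,0,-3],-0.1]
    - [[0,0,0],[0,0,-3],-0.1]
    - [[0,0,0],[0,0,0],-0.1]

```text
time_s: 19.1
position: [0.651, 0.0201, 0.1869]
orientation: [0.885, 0.465, 0.004, 0.002]
contact_force: [0.7, 1.1, 0.3]
gripper_width: 0.0469
gripper_force: 0.0
```

Request:
apply_moves:
  targets:
    - [[0,0,0],[-2,-3,0],-0.1]
    - [[0,0,0],[-2,-3,0],-0.1]
    - [[0,0,0],[-2,-3,0],-0.1]
    - [[0,0,0],[-2,-3,0],-0.1]
    - [[0,0,0],[-2,-3,0],-0.1]
    - [[0,0,0],[0,0,0],-0.1]
    - [[0,0,0],[0,0,0],-0.1]

```text
time_s: 19.8
position: [0.4693, 0.0229, 0.1816]
orientation: [0.885, 0.465, 0.001, 0.0]
contact_force: [0.5, -0.0, 0.3]
gripper_width: 0.0472
gripper_force: 0.0
```

```bash
python3 - <<'E'
from h import *; from plant import *
s=read_state();go(s,.649,.0202,.0709)
c=capture("scene");a=capture("top")
for k in(c,a):
    W=cloud(k);m=(np.abs(W[...,2]-.066)<.006)&(np.hypot(W[...,0]-.65,W[...,1]-.02)<.075);P=W[m];P=P[np.hypot(P[:,0]-.649,P[:,1]-.02)>.02]
    A=np.c_[P[:,:2],np.ones(len(P))];print("lid",circ(P),"slope",np.linalg.lstsq(A,P[:,2],rcond=None)[0])
i=c["image"][180:320,170:360];cv2.imwrite("pics/e1.png",cv2.resize(i,None,fx=4,fy=4,interpolation=2))
E
```

```text
t 19.8 pos [0.4693 0.0229 0.1816] shift cm [ 9.96 14.94 11.1 ] yaw_y -34.5 tilt 0.1 w 0.0472 F [ 0.5 -0.   0.3] 0.0
lid [6.484e-01 1.900e-02 6.200e-02 6.660e-02 1.614e+03] slope [-0.0113233  -0.00033572  0.07378056]
lid [6.494e-01 2.120e-02 5.960e-02 6.510e-02 1.032e+03] slope [-0.00019418  0.003143    0.06525527]
```

View pics/e1.png

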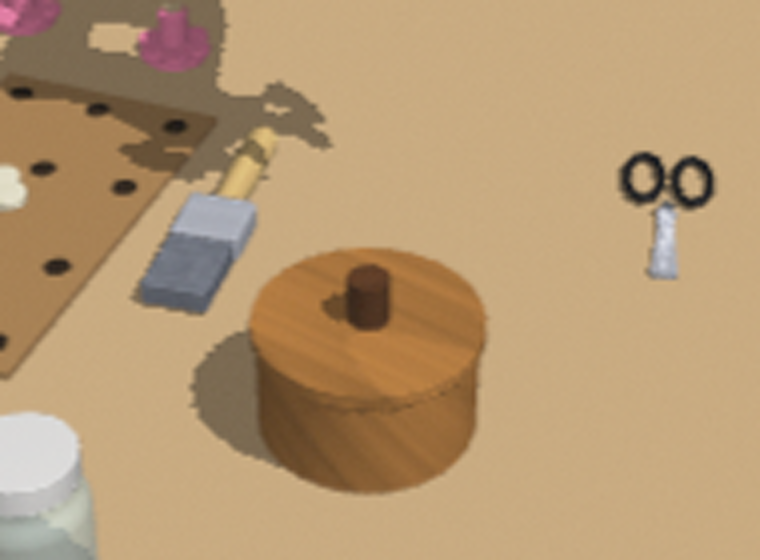

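The lid sits level on the box, with its knob at (368,297). Its top is about 66 mm high and its slope is close to 0.

```bash
python3 -c "
from plant import *
print(sign_off())"
```

```text
the job is handed in; nothing more can be done
None
```

The bud flower stands upright between the stops in the box, the fitting lid is seated level on the rim, and the job was handed in at about 20 s on the robot's clock.

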